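Set the running clearance of a lens-barrel V-clamp

ROBOT

A 6-joint arm with a two-finger parallel gripper is mounted at the origin on the work surface. World frame = base frame: x ahead of the robot, y to its left, z up, the work surface at z = 0. Lengths are in mm, angles in rad, forces in N, time in s.
With the tool pointing down it reaches from about 350 to 875 mm from the base axis. Payload 4.2 kg.
Tool frame: the origin (TCP) lies between the finger pads, 19 mm behind the fingertips; this is the grasp point; z points along the fingers, y is the line along which they close (so a half turn about z gives the same grasp; the last joint's range is limited). The gripper opens to 85 mm and grips with 20 to 120 N. Pads are 22 mm wide; open, the fingers measure 114 mm over their backs; the gripper's body (76 mm by 85 mm) begins 54 mm behind the grasp point. The pads swing forward as they close: fully open they stand 13 mm farther back than shut.
Start: joints at [-0.858, 0.385, 0.008, 0, -1.194, -0.259], TCP at [274.002, -561.714, 250.012] pointing down, gripper open.
Joint ranges: [-3.14, 3.14], [-1.21, 2.06], [-1.07, 1.41], [-3.16, 2.05], [-2.99, -0.16], [-3.1, 3.1]. Speed limits (rad/s): [2.79, 2.79, 3.14, 3.14, 3.14, 3.14].

INTERFACE

Orientations are given as a unit quaternion [x, y, z, w].
In Python, from bench import arm, vision gives the robot as it stands. The module is installed in compiled form; this text tells all that it offers.
- The arm moves only by the tool servo_tool, never from a script. Its argument "plan" is a list of rows, each a list of 7 numbers: the shift along the world's x, y, z each as a share of 300 mm, from -1 to 1, then the turn, a rotation vector about the world's x, y, z each as a share of 2 rad, from -1 to 1, then the opening, from 0 (shut) to 1 (fully open). A call has 1 to 20 rows; each row shifts and turns the commanded pose from where the row before left it; what a row does not reach is not made up. A row lasts 1/8 s, in which the tool goes at most 62.5 mm and 10.7 degrees, less where a joint would pass 70% of its speed; a pose out of reach is approached as far as the arm can. A call with a number of a shift or a turn outside -1 to 1 is refused whole. A call with a gripper value outside its range is refused whole. The fingers move at their own pace and stop on an object; the grip force is fixed at half the most. Time passes only in rows, so rows that do not move let the fingers close. It gives the time, the measured TCP pose, the force, the opening and the grip force at its end, in the units of the state.
- arm.read_state(): the state, without advancing time (a new reading comes with each control period).
- vision.get_image(name): name is "side" or "top"; returns a dict with "image" (384x512x3 uint8, red, green, blue), "z_map" (384x512 float32, mm along the optical axis (not along the pixel's ray), 0 where there is no reading), "K" (3x3 intrinsics, pixels), "D" ([k1, k2, p1, p2, k3] as OpenCV has them; the pictures are not rectified), "world_to_cam" (4x4, takes a point from world to camera coordinates). Camera axes: x right, y down, z forward; pixel columns grow to the right and rows downward; lengths in mm; the calibration is good to about 2 mm. A picture is of the moment at which its call begins.
- arm.job_done(): hands the job in; it is judged then, once.
The state is a dict: "clock": time; "joints": joint angles; "joint_vel": joint speeds; "joint_efforts": joint torques, N m; "position": TCP position; "ee_rot": TCP orientation; "contact_force": force on the tool from outside, world axes, zero at the start; "wrist_torque": the same for the moment, N m; "gripper_width": finger opening in mm; "grasp_force": force on a finger pad.
Only numpy, scipy, OpenCV 4.12 (cv2) and the standard library are available. Lean on these libraries where they do the work, as an engineer would, in place of code of your own. Each camera call takes 0.05 s, during which the arm holds its last target. There are 200 camera calls.

TASK

Lift the clear dust cover off the V-clamp by its knob and set it down, without dropping it, aside on the bench top, the right way up and off the breadboard. Then turn the clamp's knurled thumbscrew down (clockwise) until it seats on the lens barrel, back it off a quarter turn so that the barrel just runs free, and finish still gripping the thumbscrew there, so that its jam nut can be tightened under it. Leave the barrel lying in its V, and do not disturb the bin, the spanner or the screwdriver.

Things in the scene. Friction and masses are not known exactly. Their poses are not given: they have to be found in the camera images.
- fixture: aluminium breadboard 200 x 200 x 12 mm, fixed to the bench; at its centre a dark V-clamp: V-block, post, and an arm (top 82 mm above the bench) over the V that carries the thumbscrew. Origin: centre of the board's underside, at bench level, on the thumbscrew's axis; x along the V, post 39 mm to +y. The clamp but for the thumbscrew is under 88 mm high and within 60 mm of that axis
- screw (a joint): angle of the thumbscrew, rad: 0 = seated (a firm stop, its nylon tip on the barrel), growing as it is backed off, anticlockwise seen from above. It starts between 0.6 and 2.4, turns with a steady drag of about 0.06 N m, stays where it is left and hardly changes its height
- screw_knob (a point): centre of the top face of the thumbscrew's knob: upright, round, knurled aluminium, diameter 32 mm, 22 mm tall, its top 114 mm and underside 92 mm above the bench; below it a 16 mm jam nut on the arm (nut's top at 87 mm). A black line on the knob's top runs from the centre to the fixture's -y, away from the post, when seated
- cover: clear plastic round dust cover, an upside-down cup 150 mm in diameter (152 at its grey rim), 111 mm tall, wall 3 mm, open below, about 0.26 kg, loose; it stands on the breadboard around the clamp, about centred. Origin: centre of its rim plane (12 mm above the bench at the start, 0 when standing on the bench); z up. It must rise over 102 mm to clear the thumbscrew
- cover_knob (a point): centre of the top face of the cover's black knob: an upright cylinder of diameter 30 mm, 20 mm tall, on a 9 mm neck; this point lies 139 mm above the cover's rim and 28 mm above its flat top
- barrel: black lens barrel, a loose cylinder of diameter 25 mm, 82 mm long, lying in the V under the thumbscrew, its axis 46 mm above the bench. Origin: its centre; x along its axis
- bin: bystander: open-fronted yellow parts bin, 120 (x) x 100 (y) x 65 mm, beyond the breadboard. Origin: centre of its underside
- spanner: bystander: steel spanner lying along its own x, about 180 mm long, to one side. Origin: middle of its underside
- driver: bystander: screwdriver lying along its own x, about 200 mm long, to the other side. Origin: middle of its underside

How it is judged:
By the outcome, as a careful person would: the job done as asked, in the order asked, and still so for the second after the job is handed in, while the arm keeps its last pose, push and grip.
It also fails if it takes over 72 s, if anything falls off the work surface, if the arm or the gripper's body presses on something with over 40 N, if the wrist force passes 120 N, or if a joint passes its speed limit or range.

## Working session

There is one attempt and no reset: what is moved stays moved. The work goes in short steps, Python scripts to look and compute and a tool call to move; the robot and the scene stay as the last step left them, time stands still between calls to the robot, and variables do not carry over. Pictures are saved under pics/ and viewed, at most 10 in all, crops included, and the job is handed in when it is done.

Besides the shell and the picture viewer there is one more tool, called as name(argument=value, ...), one argument or row to a line, values as JSON. servo_tool: Moves the arm, as the interface text tells. Its arguments: {"type":"object","properties":{"plan":{"type":"array"}},"required":["plan"]}

```bash
mkdir -p pics
cat > h.py <<'E'
import numpy as np, cv2
from bench import arm, vision
def save(n,f,crop=None,s=1):
    d=vision.get_image(n); im=d["image"][:,:,::-1]
    if crop: a,b,c,e=crop; im=im[b:e,a:c]
    cv2.imwrite("pics/"+f,cv2.resize(im,None,fx=s,fy=s,interpolation=cv2.INTER_CUBIC)); return d
def ray(d,uv):
    p=cv2.undistortPoints(np.array(uv,float).reshape(-1,1,2),d["K"],np.array(d["D"],float)).reshape(-1,2)
    R=d["world_to_cam"][:3,:3];t=d["world_to_cam"][:3,3]
    return -R.T@t,np.c_[p,np.ones(len(p))]@R
def onz(d,uv,z):
    o,r=ray(d,uv); return o+r*((z-o[2])/r[:,2])[:,None]
def proj(d,P):
    R=d["world_to_cam"][:3,:3];t=d["world_to_cam"][:3,3]
    return cv2.projectPoints(np.array(P,float).reshape(-1,1,3),cv2.Rodrigues(R)[0],t,d["K"],np.array(d["D"],float))[0].reshape(-1,2)
E
python3 - <<'E'
from h import *
print(arm.read_state())
for n in("top","side"):
    d=save(n,n+"0.png",s=1.5); print(n,d["K"].tolist(),d["D"],np.linalg.inv(d["world_to_cam"]).round(2).tolist())
E
```

```text
{'clock': 0.0, 'joints': array([-8.58378114e-01,  3.85580013e-01,  6.61977428e-03, -5.13344350e-04,
       -1.19400892e+00, -2.58602263e-01]), 'joint_vel': array([-0.00242137,  0.00022018,  0.00135351,  0.00072691,  0.00057174,
       -0.00073779]), 'joint_efforts': array([-2.75556550e-05, -3.92288661e+01,  1.88400078e+01,  4.18605655e+00,
       -4.57355534e-03,  5.86204706e-06]), 'position': array([ 273.78066623, -561.23403442,  248.90288947]), 'ee_rot': array([-2.24873427e-01,  9.74387348e-01,  1.07219492e-03, -2.95991591e-04]), 'contact_force': array([-1.15109441,  0.28924589, -0.15086642]), 'wrist_torque': array([ 0.0386924 , -0.0183578 ,  0.00737418]), 'grasp_force': 0.0, 'gripper_width': 85.34036094390927}
top [[416.9120752809734, 0.0, 258.1309020818584], [0.0, 416.9120752809734, 190.10363932469747], [0.0, 0.0, 1.0]] [-0.00480086  0.          0.          0.          0.        ] [[-0.02, -1.0, 0.09, 505.15], [-1.0, 0.02, 0.01, -12.21], [-0.01, -0.09, -1.0, 1391.68], [0.0, 0.0, 0.0, 1.0]]
side [[498.3244680945635, 0.0, 250.4849158147061], [0.0, 498.3244680945635, 192.68669428705456], [0.0, 0.0, 1.0]] [-0.21249343  0.          0.          0.          0.        ] [[-0.89, -0.33, 0.31, 181.57], [-0.46, 0.64, -0.61, 874.38], [0.0, -0.69, -0.73, 1186.36], [0.0, 0.0, 0.0, 1.0]]
```

View pics/top0.png

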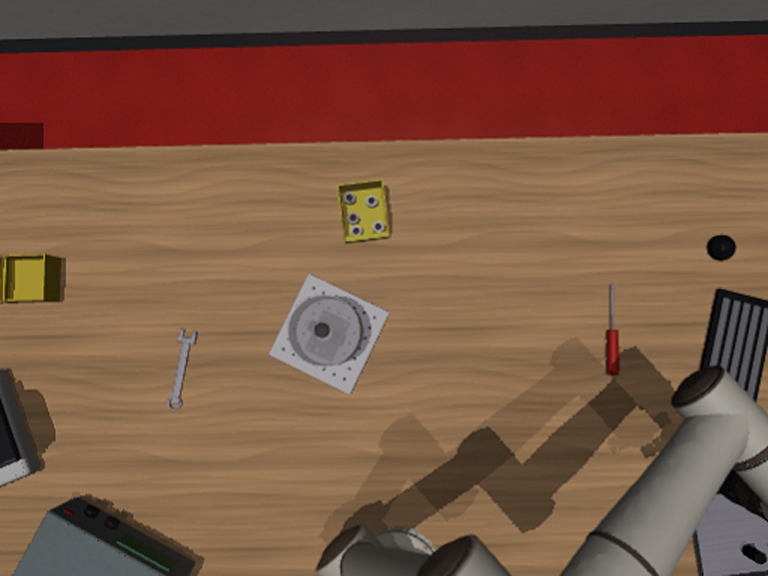

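View pics/side0.png

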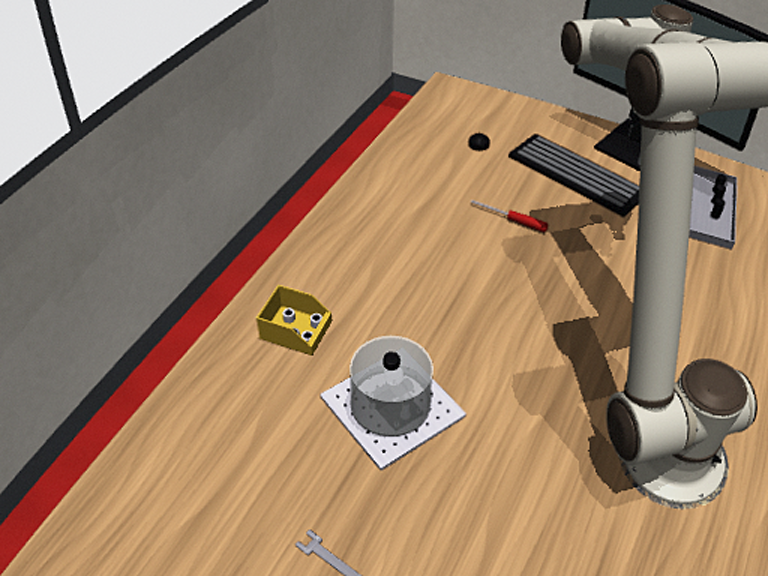

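The top view shows the breadboard with corners near (311,274), (389,314), (350,393), (270,354) and the cover knob at (322,330), at 1.5x scale. The spanner is at (182,368), the driver at (612,330) and the bin at (364,212). The side view has the knob at (391,360).

```bash
cat > m.py <<'E'
from h import *
def blob(d,x0,y0,x1,y1,thr=60):
    g=d["image"][y0:y1,x0:x1].max(2); m=(g<thr).astype(np.uint8)
    n,l,s,c=cv2.connectedComponentsWithStats(m); i=1+np.argmax(s[1:,4]); return c[i]+[x0,y0],s[i]
def tri(ds,uvs):
    A=np.zeros((3,3));b=np.zeros(3)
    for d,uv in zip(ds,uvs):
        o,r=ray(d,[uv]); r=r[0]/np.linalg.norm(r); M=np.eye(3)-np.outer(r,r); A+=M;b+=M@o
    p=np.linalg.solve(A,b); return p,[proj(d,p)[0]-uv for d,uv in zip(ds,uvs)]
E
python3 - <<'E'
from m import *
t=vision.get_image("top"); s=vision.get_image("side")
kt,st=blob(t,205,210,225,230); ks,ss=blob(s,250,228,272,252)
print(kt,st,ks,ss); print("tri",tri([t,s],[kt,ks]))
print("top at z151",onz(t,[kt],151-0),"side z141",onz(s,[ks],141))
# board: white low-sat region
im=t["image"][170:275,170:270].astype(int); m=((im.max(2)-im.min(2)<25)&(im.min(2)>90)).astype(np.uint8)
m=cv2.morphologyEx(m,cv2.MORPH_CLOSE,np.ones((7,7)))
cs=max(cv2.findContours(m,0,2)[0],key=cv2.contourArea)
r=cv2.minAreaRect(cs); bx=cv2.boxPoints(r)+[170,170]; P=onz(t,bx,12)
print(bx.round(1).tolist(),P.round(1).tolist(),[np.linalg.norm(P[i]-P[i-1]).round(1) for i in range(4)],P.mean(0))
e=P[1]-P[0];print("ang mod90",np.degrees(np.arctan2(e[1],e[0]))%90)
for n,q in dict(bin=(364,212),sp1=(188,332),sp2=(175,405),dr1=(612,285),dr2=(612,374)).items(): print(n,onz(t,[np.array(q)/1.5],8)[0].round())
E
```

```text
[214.43589744 218.92307692] [ 5  6  9  8 39] [260.7 240.4] [  6   7  11  12 110]
tri (array([532.99056677, 132.74642265, 137.95125018]), [array([0.23067631, 0.58271051]), array([-0.700326 , -0.0931474])])
top at z151 [[534.44368865 131.90558325 151.        ]] side z141 [[530.17601867 134.32733686 141.        ]]
[[178.6, 235.8], [206.0, 181.0], [260.0, 208.0], [232.6, 262.8]] [[484.6, 267.0, 12.0], [664.5, 174.9, 12.0], [570.7, -3.3, 12.0], [393.1, 90.1, 12.0]] [np.float64(199.2), np.float64(202.1), np.float64(201.4), np.float64(200.6)] [528.23482662 132.15148926  12.        ]
ang mod90 62.87587673152538
bin [797.  50.   8.]
sp1 [536. 445.   8.]
sp2 [377. 473.   8.]
dr1 [ 620. -496.    8.]
dr2 [ 425. -486.    8.]
```

servo_tool(
  plan=[
    [0.062,0.165,0,0,0,0,1],
    [0.062,0.165,0,0,0,0,1],
    [0.062,0.165,0,0,0,0,1],
    [0.062,0.165,0,0,0,0,1],
    [0.062,0.165,0,0,0,0,1],
    [0.062,0.165,0,0,0,0,1],
    [0.062,0.165,0,0,0,0,1],
    [0.062,0.165,0,0,0,0,1],
    [0.062,0.165,0,0,0,0,1],
    [0.062,0.165,0,0,0,0,1],
    [0.062,0.165,0,0,0,0,1],
    [0.062,0.165,0,0,0,0,1],
    [0.062,0.165,0,0,0,0,1],
    [0.062,0.165,0,0,0,0,1],
    [0,0,0,0,0,0,1],
    [0,0,0,0,0,0,1],
  ],
)

```text
clock: 2.2
position: [534.0, 131.2, 249.6]
ee_rot: [-0.225, 0.974, -0.0, -0.001]
contact_force: [-0.6, 0.7, -0.5]
gripper_width: 85.4
grasp_force: 0.0
```

servo_tool(
  plan=[
    [-0.004,0.005,-0.07,0,0,0,1],
    [0,0,-0.07,0,0,0,1],
    [0,0,-0.07,0,0,0,1],
    [0,0,-0.07,0,0,0,1],
    [0,0,-0.035,0,0,0,1],
    [0,0,-0.03,0,0,0,1],
    [0,0,0,0,0,0,0.3],
    [0,0,0,0,0,0,0],
    [0,0,0,0,0,0,0],
    [0,0,0,0,0,0,0],
    [0,0,0,0,0,0,0],
    [0,0,0,0,0,0,0],
    [0,0,0,0,0,0,0],
    [0,0,0,0,0,0,0],
  ],
)

```text
clock: 3.95
position: [533.6, 133.3, 147.3]
ee_rot: [-0.225, 0.974, 0.0, 0.001]
contact_force: [-2.1, 2.6, 5.8]
gripper_width: 28.3
grasp_force: 59.1
```

servo_tool(
  plan=[
    [0,0,0.02,0,0,0,0],
    [0,0,0.03,0,0,0,0],
    [0,0,0.03,0,0,0,0],
    [0,0,0,0,0,0,0],
    [0,0,0,0,0,0,0],
  ],
)

```text
clock: 4.58
position: [533.0, 132.7, 170.3]
ee_rot: [-0.225, 0.974, 0.0, -0.0]
contact_force: [-1.2, 0.2, -4.2]
gripper_width: 28.1
grasp_force: 59.3
```

```bash
python3 -c "
from h import *
save('side','s1.png',(200,180,360,320),4)"
```

```text
(no output)
```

View pics/s1.png

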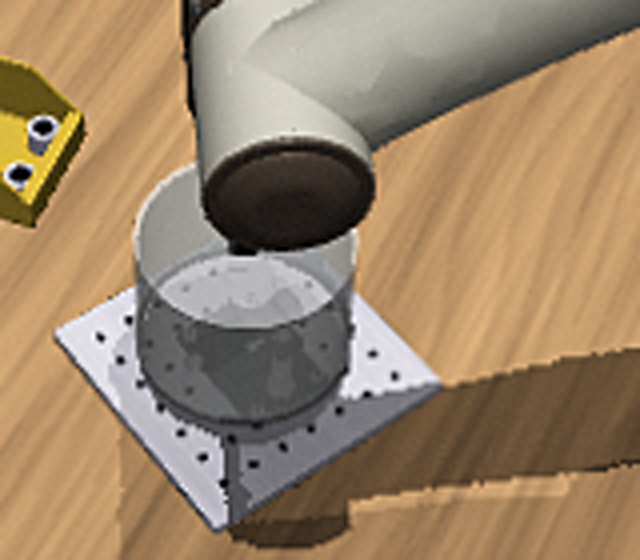

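The cover hangs level in the gripper, its rim just above the board (about (245,425) in the crop). I'll keep lifting and carry it across.

servo_tool(
  plan=[
    [0,0,0.05,0,0,0,0],
    [0,0,0.08,0,0,0,0],
    [0,0,0.08,0,0,0,0],
    [0,0,0.08,0,0,0,0],
    [0,0,0.05,0,0,0,0],
    [0,0,0.02,0,0,0,0],
    [-0.01,-0.05,0,0,0,0,0],
    [-0.02,-0.1,0,0,0,0,0],
    [-0.02,-0.1,0,0,0,0,0],
    [-0.02,-0.1,0,0,0,0,0],
    [-0.02,-0.1,0,0,0,0,0],
    [-0.02,-0.1,0,0,0,0,0],
    [-0.02,-0.1,0,0,0,0,0],
    [-0.02,-0.1,0,0,0,0,0],
    [-0.02,-0.1,0,0,0,0,0],
    [-0.01,-0.06,0,0,0,0,0],
    [0,-0.03,0,0,0,0,0],
    [0,0,0,0,0,0,0],
    [0,0,0,0,0,0,0],
  ],
)

```text
clock: 7.0
position: [479.2, -148.8, 278.2]
ee_rot: [-0.225, 0.974, 0.0, -0.0]
contact_force: [-0.1, 0.8, -3.0]
gripper_width: 28.2
grasp_force: 59.6
```

servo_tool(
  plan=[
    [0,0,-0.05,0,0,0,0],
    [0,0,-0.08,0,0,0,0],
    [0,0,-0.08,0,0,0,0],
    [0,0,-0.08,0,0,0,0],
    [0,0,-0.07,0,0,0,0],
    [0,0,-0.05,0,0,0,0],
    [0,0,-0.03,0,0,0,0],
    [0,0,-0.014,0,0,0,0],
    [0,0,0,0,0,0,0],
    [0,0,-0.006,0,0,0,0],
    [0,0,-0.006,0,0,0,0],
    [0,0,-0.006,0,0,0,0],
    [0,0,0,0,0,0,0],
    [0,0,0,0,0,0,0],
  ],
)

```text
clock: 8.75
position: [479.2, -149.2, 137.0]
ee_rot: [-0.225, 0.974, -0.0, 0.0]
contact_force: [0.2, -0.1, -1.7]
gripper_width: 27.8
grasp_force: 59.6
```

servo_tool(
  plan=[
    [0,0,-0.004,0,0,0,0],
    [0,0,-0.003,0,0,0,0],
    [0,0,0,0,0,0,0],
    [0,0,0,0,0,0,0],
  ],
)

```text
clock: 9.25
position: [479.3, -149.1, 135.4]
ee_rot: [-0.225, 0.974, -0.0, 0.0]
contact_force: [-2.1, 3.1, 4.9]
gripper_width: 28.0
grasp_force: 60.3
```

servo_tool(
  plan=[
    [0,0,0,0,0,0,0.5],
    [0,0,0,0,0,0,1],
    [0,0,0,0,0,0,1],
    [0,0,0,0,0,0,1],
    [0,0,0,0,0,0,1],
    [0,0,0,0,0,0,1],
    [0,0,0.02,0,0,0,1],
    [0,0,0.05,0,0,0,1],
    [0,0,0.1,0,0,0,1],
    [0,0,0.15,0,0,0,1],
    [0,0,0.1,0,0,0,1],
    [0,0,0,0,0,0,1],
  ],
)

```text
clock: 10.75
position: [480.6, -149.3, 264.1]
ee_rot: [-0.225, 0.974, -0.001, 0.003]
contact_force: [0.2, 0.2, -0.3]
gripper_width: 85.6
grasp_force: 0.0
```

```bash
python3 -c "
from h import *
save('side','s2.png',(110,120,310,320),3)
save('top','t2.png',(150,140,350,300),4)"
```

```text
(no output)
```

View pics/s2.png

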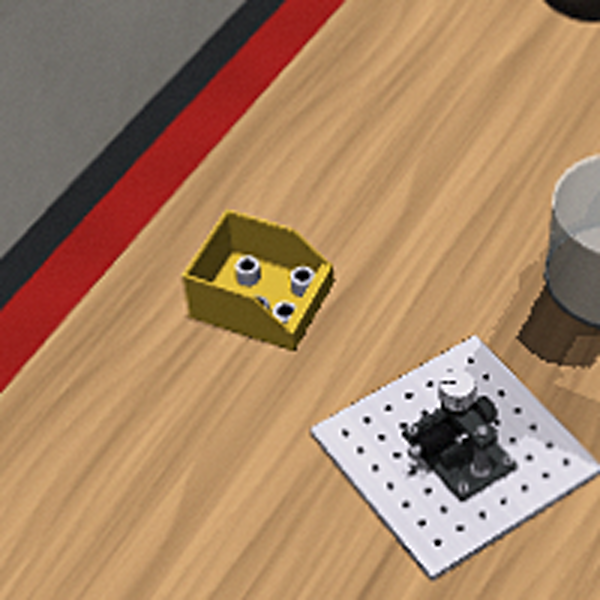

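View pics/t2.png

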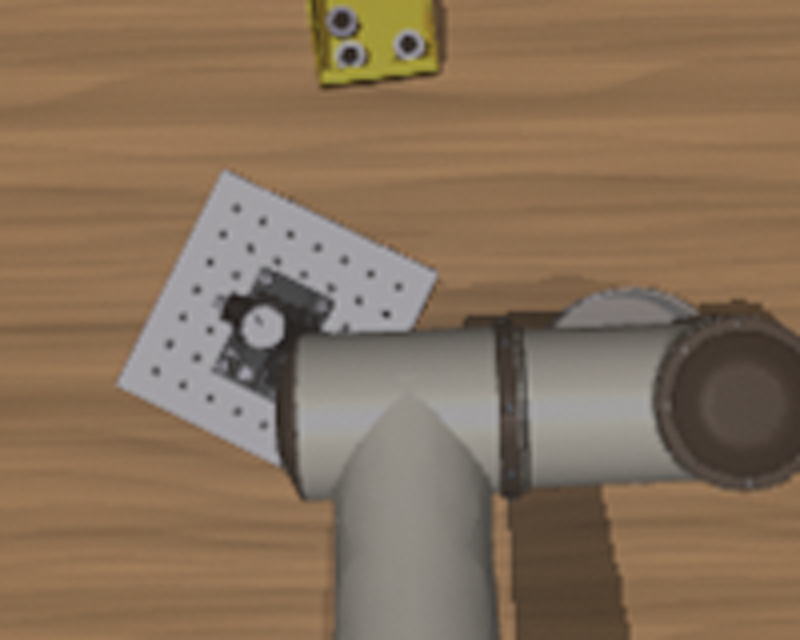

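The cover stands upright on the bench beside the board. The thumbscrew's knob is free, at (263,327) in the top crop and (458,388) in the side crop, with its black line pointing up and to the left in both. I'll move the arm aside for a clear view.

servo_tool(
  plan=[
    [-0.03,-0.15,0.05,0,0,0,1],
    [-0.03,-0.15,0.05,0,0,0,1],
    [-0.03,-0.15,0,0,0,0,1],
    [-0.03,-0.15,0,0,0,0,1],
    [0,0,0,0,0,0,1],
    [0,0,0,0,0,0,1],
  ],
)

```text
clock: 11.6
position: [442.7, -328.9, 289.5]
ee_rot: [-0.225, 0.974, 0.001, -0.001]
contact_force: [-0.0, 1.1, -0.0]
gripper_width: 85.4
grasp_force: 0.0
```

Run:
```python
from m import *
t=vision.get_image("top"); s=vision.get_image("side"); print(arm.read_state()["joints"].round(3))
def knob(d,x0,y0,x1,y1,thr):
    im=d["image"][y0:y1,x0:x1].astype(int); return im
kt=proj(t,[528,132,114])[0]; ks=proj(s,[528,132,114])[0]; print(kt,ks)
out=[]
for d,k in((t,kt),(s,ks)):
    x,y=k.round().astype(int); im=d["image"][y-19:y+19,x-19:x+19,::-1]
    print(x-19,y-19); out.append(cv2.resize(im,(390,390),interpolation=cv2.INTER_NEAREST))
cv2.imwrite("pics/k.png",np.hstack(out)); np.savez("v.npz",t=t["image"],s=s["image"])
```

```text
[-0.344  0.234 -0.107 -0.    -1.232 -0.772]
[215.83332314 221.29030501] [261.62343366 246.25447642]
197 202
243 227
```

View pics/k.png

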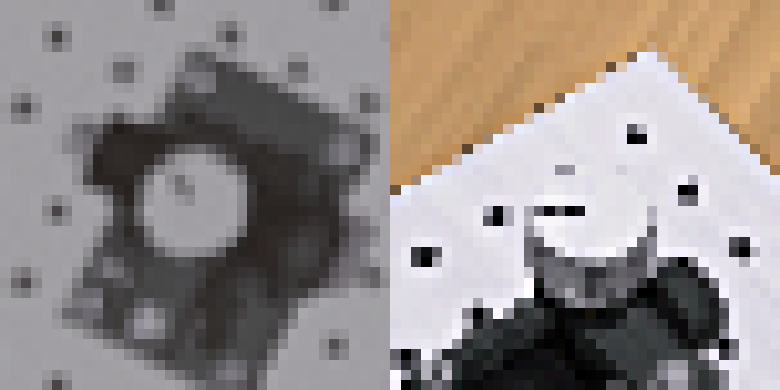

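The post lies toward the side camera, in the lower left of the top view. The knob's centre is near (191,201) in the left panel and (200,208) in the right. Its line tip is near (180,183) on the left and (147,211) on the right. Next I'll compute the angle.

Run:
```python
from m import *
t=vision.get_image("top"); s=vision.get_image("side")
f=390/38
T=lambda q:np.array([197+q[0]/f-.5,202+q[1]/f-.5]); S=lambda q:np.array([243+q[0]/f-.5,227+q[1]/f-.5])
# knob centre, top: bright blob
x0,y0=205,211; im=t["image"][y0:y0+22,x0:x0+22].astype(int).min(2); 
m=(im>115).astype(np.uint8); n,l,st,c=cv2.connectedComponentsWithStats(m,connectivity=4); i=l[10,10]; ct=c[i]+[x0,y0] if i else None
print(ct,st[i] if i else 0)
for nm,d,pc,pt in(("top",t,T((191,201)),T((180,183))),("side",s,S((200,208)),S((147,211)))):
    P=onz(d,[pc,pt],114); v=P[1]-P[0]; print(nm,P.round(1).tolist(),np.linalg.norm(v),np.degrees(np.arctan2(v[1],v[0])))
if i: print(onz(t,[ct],114), tri([t,s],[ct,S((200,208))]))
```

```text
[215.36144578 221.45783133] [ 6  6 10 10 83]
top [[528.7, 134.2, 114.0], [534.1, 137.4, 114.0]] 6.310731961995124 30.751696594197153
side [[526.4, 133.1, 114.0], [538.3, 140.4, 114.0]] 13.971261496802063 31.460434369333186
[[527.51807995 133.45158416 114.        ]] (array([526.95354411, 133.24252431, 113.92788815]), [array([0.0729377 , 0.18387055]), array([-0.22258537, -0.02850447])])
```

servo_tool(
  plan=[
    [0.028,0.154,0,0,0,0,1],
    [0.028,0.154,0,0,0,0,1],
    [0.028,0.154,0,0,0,0,1],
    [0.028,0.154,0,0,0,0,1],
    [0.028,0.154,0,0,0,0,1],
    [0.028,0.154,0,0,0,0,1],
    [0.028,0.154,0,0,0,0,1],
    [0.028,0.154,0,0,0,0,1],
    [0.028,0.154,0,0,0,0,1],
    [0.028,0.154,0,0,0,0,1],
    [0,0,-0.1,0,0,0,1],
    [0,0,-0.1,0,0,0,1],
    [0,0,-0.1,0,0,0,1],
    [0,0,-0.1,0,0,0,1],
    [0,0,0,0,0,0,1],
    [0,0,0,0,0,0,1],
  ],
)

```text
clock: 13.8
position: [527.9, 133.5, 172.2]
ee_rot: [-0.226, 0.974, 0.0, 0.001]
contact_force: [0.2, 0.1, -0.5]
gripper_width: 85.0
grasp_force: 0.0
```

servo_tool(
  plan=[
    [-0.002,0,-0.07,0,0,0,1],
    [0,0,-0.06,0,0,0,1],
    [0,0,-0.04,0,0,0,1],
    [0,0,-0.02,0,0,0,1],
    [0,0,-0.01,0,0,0,1],
    [0,0,0,0,0,0,1],
    [0,0,0,0,0,0,0.3],
    [0,0,0,0,0,0,0],
    [0,0,0,0,0,0,0],
    [0,0,0,0,0,0,0],
    [0,0,0,0,0,0,0],
    [0,0,0,0,0,0,0],
    [0,0,0,0,0,0,0],
    [0,0,0,0,0,0,0],
    [0,0,0,0,0,0,0],
  ],
)

```text
clock: 15.68
position: [526.6, 133.1, 111.4]
ee_rot: [-0.225, 0.974, 0.0, 0.0]
contact_force: [-3.0, 3.5, 5.1]
gripper_width: 30.2
grasp_force: 59.2
```

```bash
cat > r.py <<'E'
from bench import arm
from scipy.spatial.transform import Rotation as R
import numpy as np
s=arm.read_state();M=R.from_quat(s["ee_rot"]).as_matrix()
print(s["wrist_torque"].round(3),s["contact_force"].round(1),"yaw",np.degrees(np.arctan2(M[1,1],M[0,1])).round(2),"j",s["joints"].round(3),s["position"].round(1),s["gripper_width"],s["grasp_force"])
E
python3 r.py
```

```text
[ 0.738  1.043 -0.002] [-3.   3.5  5.1] yaw 116.01 j [ 0.546  0.391 -0.376 -0.    -0.804 -1.663] [526.6 133.1 111.4] 30.169484936205713 59.24732744693756
```

servo_tool(
  plan=[
    [0,0,0,0,0,-0.025,0],
    [0,0,0,0,0,-0.05,0],
    [0,0,0,0,0,-0.05,0],
    [0,0,0,0,0,-0.05,0],
    [0,0,0,0,0,-0.05,0],
    [0,0,0,0,0,-0.05,0],
    [0,0,0,0,0,-0.05,0],
    [0,0,0,0,0,-0.025,0],
  ],
)

```text
clock: 16.68
position: [526.5, 133.9, 111.3]
ee_rot: [0.123, 0.992, 0.001, 0.0]
contact_force: [-5.2, 5.1, 6.2]
gripper_width: 29.9
grasp_force: 59.4
```

```bash
python3 r.py
```

```text
[1.592 1.412 0.033] [-5.2  5.1  6.2] yaw 75.82 j [ 5.470e-01  3.910e-01 -3.750e-01 -2.000e-03 -8.030e-01 -2.364e+00] [526.5 133.9 111.3] 29.890908033482706 59.425485134124756
```

servo_tool(
  plan=[
    [-0.002,0.002,0,0,0,-0.025,0],
    [0,0,0,0,0,-0.025,0],
    [0,0,0,0,0,-0.025,0],
    [0,0,0,0,0,-0.02,0],
  ],
)

```text
clock: 17.18
position: [526.5, 134.2, 111.4]
ee_rot: [0.217, 0.976, 0.001, 0.001]
contact_force: [-2.7, 4.3, 3.8]
gripper_width: 29.9
grasp_force: 59.3
```

```bash
python3 r.py
```

```text
[1.06  0.679 0.063] [-2.7  4.3  3.8] yaw 64.97 j [ 0.548  0.39  -0.376 -0.    -0.802 -2.555] [526.5 134.2 111.4] 29.93931473162693 59.31563436985016
```

servo_tool(
  plan=[
    [0,0.001,0,0,0,-0.0175,0],
    [0,0,0,0,0,-0.0175,0],
    [0,0,0,0,0,0,0],
  ],
)

```text
clock: 17.55
position: [526.5, 134.3, 111.4]
ee_rot: [0.251, 0.968, 0.001, 0.001]
contact_force: [-2.3, 4.1, 5.2]
gripper_width: 29.9
grasp_force: 59.4
```

```bash
python3 r.py
```

```text
[ 1.104  0.716 -0.062] [-2.3  4.1  5.2] yaw 60.95 j [ 0.548  0.391 -0.376 -0.    -0.802 -2.626] [526.5 134.3 111.4] 29.874437230585 59.43714380264282
```

servo_tool(
  plan=[
    [0,0,0,0,0,-0.0175,0],
    [0,0,0,0,0,0,0],
  ],
)

```text
clock: 17.8
position: [526.6, 134.3, 111.3]
ee_rot: [0.268, 0.963, 0.001, 0.001]
contact_force: [-2.1, 4.0, 4.6]
gripper_width: 30.1
grasp_force: 59.4
```

```bash
python3 r.py
```

```text
[ 1.091  0.684 -0.061] [-2.1  4.   4.6] yaw 58.94 j [ 0.548  0.391 -0.376 -0.    -0.802 -2.661] [526.6 134.3 111.3] 30.08153073200196 59.43615138530731
```

servo_tool(
  plan=[
    [0,0,0,0,0,-0.01,0],
    [0,0,0,0,0,-0.01,0],
  ],
)

```text
clock: 18.05
position: [526.6, 134.4, 111.3]
ee_rot: [0.287, 0.958, 0.001, 0.001]
contact_force: [-2.7, 4.5, 4.7]
gripper_width: 30.1
grasp_force: 59.4
```

```bash
python3 r.py
```

```text
[1.295 0.74  0.496] [-2.7  4.5  4.7] yaw 56.7 j [ 0.548  0.391 -0.376 -0.    -0.802 -2.7  ] [526.6 134.4 111.3] 30.08168340976589 59.39235985279083
```

servo_tool(
  plan=[
    [0,0,0,0,0,-0.01,0],
    [0,0,0,0,0,-0.01,0],
  ],
)

```text
clock: 18.3
position: [527.4, 133.9, 111.3]
ee_rot: [0.305, 0.952, 0.0, 0.002]
contact_force: [3.1, 1.5, 4.8]
gripper_width: 30.1
grasp_force: 60.5
```

```bash
python3 r.py
```

```text
[ 0.077 -0.551  0.052] [3.1 1.5 4.8] yaw 54.44 j [ 5.480e-01  3.910e-01 -3.760e-01  2.000e-03 -8.010e-01 -2.741e+00] [527.4 133.9 111.3] 30.117819883291673 60.52014112472534
```

servo_tool(
  plan=[
    [0,0,0,0,0,-0.005,0],
  ],
)

```text
clock: 18.42
position: [527.4, 133.9, 111.3]
ee_rot: [0.311, 0.95, 0.001, 0.001]
contact_force: [2.7, 0.2, 3.7]
gripper_width: 30.2
grasp_force: 60.5
```

```bash
python3 r.py
```

```text
[ 0.03  -0.901  0.073] [2.7 0.2 3.7] yaw 53.79 j [ 5.470e-01  3.910e-01 -3.760e-01  1.000e-03 -8.010e-01 -2.751e+00] [527.4 133.9 111.3] 30.153529943402543 60.48838913440704
```

servo_tool(
  plan=[
    [0,0,0,0,0,-0.005,0],
  ],
)

```text
clock: 18.55
position: [527.4, 133.9, 111.4]
ee_rot: [0.316, 0.949, 0.001, 0.001]
contact_force: [3.8, -0.5, 3.1]
gripper_width: 30.2
grasp_force: 60.5
```

```bash
python3 r.py
```

```text
[-0.09  -1.196  0.116] [ 3.8 -0.5  3.1] yaw 53.22 j [ 5.470e-01  3.910e-01 -3.760e-01  1.000e-03 -8.010e-01 -2.761e+00] [527.4 133.9 111.4] 30.24450172151283 60.48627555370331
```

servo_tool(
  plan=[
    [0,0,0,0,0,-0.005,0],
  ],
)

```text
clock: 18.68
position: [527.4, 133.9, 111.3]
ee_rot: [0.32, 0.948, 0.001, 0.001]
contact_force: [5.3, -0.6, 2.1]
gripper_width: 30.3
grasp_force: 60.4
```

```bash
python3 r.py
```

```text
[-0.111 -1.553  0.479] [ 5.3 -0.6  2.1] yaw 52.73 j [ 5.47e-01  3.91e-01 -3.76e-01  1.00e-03 -8.01e-01 -2.77e+00] [527.4 133.9 111.3] 30.29420048521526 60.4414039850235
```

servo_tool(
  plan=[
    [0,0,0,0,0,-0.005,0],
  ],
)

```text
clock: 18.8
position: [527.4, 133.9, 111.4]
ee_rot: [0.323, 0.946, 0.001, 0.001]
contact_force: [5.3, 0.9, 1.8]
gripper_width: 29.9
grasp_force: 60.4
```

```bash
python3 r.py
```

```text
[-0.217 -1.713  0.84 ] [5.3 0.9 1.8] yaw 52.25 j [ 5.480e-01  3.910e-01 -3.760e-01  2.000e-03 -8.010e-01 -2.778e+00] [527.4 133.9 111.4] 29.87025719018926 60.41726052761078
```

servo_tool(
  plan=[
    [0,0,0,0,0,-0.005,0],
  ],
)

```text
clock: 18.92
position: [527.4, 133.9, 111.4]
ee_rot: [0.327, 0.945, 0.0, 0.001]
contact_force: [5.2, -0.5, 2.3]
gripper_width: 30.4
grasp_force: 60.4
```

```bash
python3 r.py
```

```text
[-0.133 -1.65   1.255] [ 5.2 -0.5  2.3] yaw 51.78 j [ 5.480e-01  3.910e-01 -3.760e-01  2.000e-03 -8.010e-01 -2.787e+00] [527.4 133.9 111.4] 30.385440874627516 60.39737641811371
```

The screw is seated: the torque climbs linearly at about 0.75 N m per degree from a tool yaw of about 53.2°, which agrees with the line estimate. I'll back off to a yaw of 143.2°.

servo_tool(
  plan=[
    [0,0,0,0,0,0.015,0],
    [0,0,0,0,0,0.035,0],
    [0,0,0,0,0,0.05,0],
    [0,0,0,0,0,0.05,0],
    [0,0,0,0,0,0.05,0],
    [0,0,0,0,0,0.05,0],
    [0,0,0,0,0,0.05,0],
    [0,0,0,0,0,0.05,0],
    [0,0,0,0,0,0.05,0],
    [0,0,0,0,0,0.05,0],
    [0,0,0,0,0,0.05,0],
    [0,0,0,0,0,0.05,0],
    [0,0,0,0,0,0.05,0],
    [0,0,0,0,0,0.05,0],
    [0,0,0,0,0,0.05,0],
    [0,0,0,0,0,0.05,0],
    [0,0,0,0,0,0.03,0],
    [0,0,0,0,0,0.015,0],
    [0,0,0,0,0,0,0],
    [0,0,0,0,0,0,0],
  ],
)

```text
clock: 21.42
position: [527.4, 133.7, 111.3]
ee_rot: [-0.443, 0.896, -0.0, 0.002]
contact_force: [6.3, -0.7, 3.0]
gripper_width: 29.7
grasp_force: 60.5
```

```bash
python3 r.py; python3 -c "
from h import *
save('side','s3.png',(190,150,350,290),4)"
```

```text
[-0.29  -1.783  0.084] [ 6.3 -0.7  3. ] yaw 142.61 j [ 5.47e-01  3.91e-01 -3.76e-01  1.00e-03 -8.01e-01 -1.20e+00] [527.4 133.7 111.3] 29.739918879741552 60.475314259529114
```

View pics/s3.png

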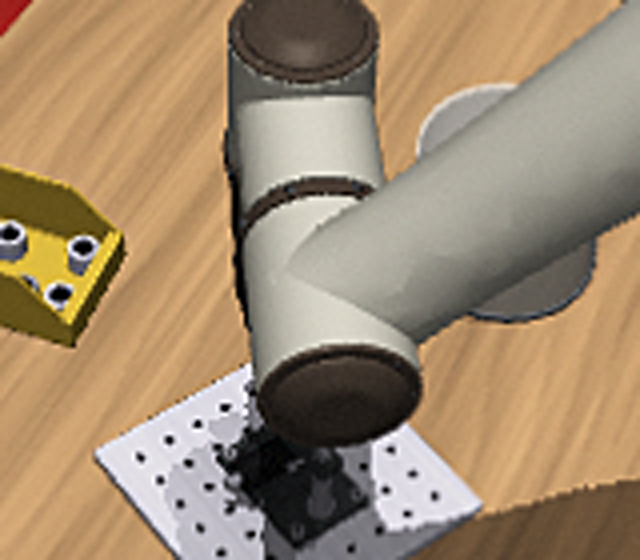

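The clamp is gripped, the barrel still lies in its V, and the cover stands on the bench at the upper right. I'll trim by half a degree and hand in.

servo_tool(
  plan=[
    [-0.001,0,0,0,0,0.004,0],
    [0,0,0,0,0,0,0],
    [0,0,0,0,0,0,0],
  ],
)

```text
clock: 21.85
position: [527.4, 133.7, 111.4]
ee_rot: [-0.447, 0.895, -0.0, 0.002]
contact_force: [6.1, -1.7, 2.7]
gripper_width: 29.9
grasp_force: 60.4
```

```bash
python3 r.py; python3 -c "
from bench import arm
print(arm.job_done())"
```

```text
[-0.425 -1.985  0.003] [ 6.1 -1.7  2.7] yaw 143.06 j [ 5.470e-01  3.910e-01 -3.760e-01  1.000e-03 -8.000e-01 -1.193e+00] [527.4 133.7 111.4] 29.937691531532867 60.43250620365143
the job is handed in; nothing more can be done
None
```

I handed the job in at 21.9 s: the cover stands upright on the bench off the breadboard, and the thumbscrew was seated, backed off about 90° and is still gripped. That angle comes from wrist torque and tool yaw; I didn't re-check the knob's line by camera, and the hand-in returned no verdict.

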